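# Tare the mixing bowl on the bench scale, then add the carrot piece

### The arm

A 6-joint arm with a two-finger parallel gripper is mounted at the origin on a cart in front of the work surface, level with it; the furniture and walls round the work are solid. World frame = base frame: x ahead of the robot, y to its left, z up, the work surface at z = 0. Lengths are in m, angles in rad, forces in N, time in s.
With the tool pointing down it reaches from about 0.325 to 0.775 m from the base axis. Payload 5.5 kg.
Tool frame: the origin (TCP) lies midway between the tips of the shut fingers; the grasp point (between the pads) lies manip.grip_depth behind it (manip.grip_depth is the distance from the TCP to the grasp point, in m); z points along the fingers, y is the direction in which the jaws open and shut (so a half turn about z gives the same grasp; the last joint's range is limited). The gripper opens to 85 mm and grips with 20 to 120 N. Pads are 22 mm wide; open, the fingers measure 114 mm over their backs; the gripper's body (76 mm by 85 mm) begins 54 mm behind the grasp point. The pads swing forward as they close: fully open they stand 13 mm farther back than shut.
Start: joints at [1.286, 0.091, 1.231, -0, 1.82, -0.057], TCP at [0.136, 0.585, 0.199] pointing down, gripper open.
Joint ranges: [-2.87, 2.87], [-0.86, 2.18], [0.17, 2.46], [-1.51, 4.65], [0.06, 2.69], [-2.65, 2.65]. Speed limits (rad/s): [2.57, 2.57, 3.01, 3.14, 3.14, 3.14].

### API

Orientations are given as a unit quaternion [w, x, y, z].
In Python, from plant import telemetry, vision, manip gives the robot as it stands.
- The arm moves only by the tool send_rows, never from a script. Its argument "plan" is a list of rows, each an object of numbers: "dx", "dy", "dz": the shift along the tool's x, y, z in cm; "spin": the turn about the tool's z in rad. In form: [{"dx": .., "dy": .., "dz": .., "spin": ..}, ...]. A call has exactly 8 rows; each row is the pose to reach, as a shift and turn from the pose commanded when the call began, along the tool's axes at that moment; what a row does not reach only later rows make up. A row lasts 1/8 s, in which the tool goes at most 62.5 mm and 10.7 degrees, less where a joint would pass 70% of its speed; a pose out of reach is approached as far as the arm can. A call with a gripper value outside its range is refused whole. "gripper" is the opening, from 0 (shut) to 1 (fully open), set as the call begins (left out, the last holds). The fingers move at their own pace and stop on an object; "grip_force" is the grip in N (left out, the last holds). Time passes only in rows, so rows that repeat a pose let the fingers close, or fill a call up. It gives the time, the measured TCP pose, the force and the opening at its end, in the units of the state.
- telemetry.get_state(): the state, without advancing time (a new reading comes with each control period).
- vision.capture(name): name is "side" or "top"; returns a dict with "img" (384x512x3 uint8, red, green, blue), "camera_matrix" (3x3 intrinsics, pixels), "k1" (the pictures are not rectified: a ray, as slopes to the right and down, at radius r is drawn at 1 + k1 r^2 times it, then the intrinsics apply), "position" and "attitude" of the camera in the world. Camera axes: x right, y down, z forward; pixel columns grow to the right and rows downward; lengths in m; the calibration is good to about 2 mm. A picture is of the moment at which its call begins. There is no depth.
- manip.finish_job(): hands the job in, once; it reports no verdict.
The state is a dict: "clock": time; "joints": joint angles; "qvel": joint speeds; "effort": joint torques, N m; "tool_pos": TCP position; "eef_rot": TCP orientation; "ft_force": force on the tool from outside, world axes, zero at the start; "wrist_torque": the same for the moment, N m; "grip_width": opening from 0.0 (shut) to 1.0 (fully open).
Only numpy, scipy, OpenCV 4.12 (cv2) and the standard library are available. Lean on these libraries where they do the work, as an engineer would, in place of code of your own. Each camera call takes 0.05 s, during which the arm holds its last target.

### The job

Tare the bench scale with the empty mixing bowl standing on it: press the blue dome key on its sloping front panel just until it clicks through, without squashing it on down to its stop, and let it come back up. Only then pick the carrot piece off the white cutting board and set it down in the bowl, letting go close to the bottom rather than dropping it in. Leave the bowl where it stands on the pan and leave the other two keys alone.

Things in the scene. Friction and masses are not known exactly. Their poses are not given: they have to be found in the camera images.
- tare_key_top (a point): centre of the top of the blue tare key, right-hand one (from the robot) of 3 round dome keys on the scale's panel, 55 mm apart; 30 mm across, flat top 14 mm across, 10.5 mm proud of the panel when up. Moves with the key. z axis: outward normal of the panel, 30 degrees from vertical, leaning to the robot; press along -z. The bowl's rim overhangs the keys, so come in along the normal
- tare_key (a joint): travel of the blue key in m: 0 up, 0.007 hard stop; springs back. Resistance: 2.1 N at first touch, peak 5.7 N at 1.4 mm, then the dome buckles (click) and it falls to 4.2 N at 3 mm, where the switch closes, and 2.7 N at 4.6 mm. Beyond, it climbs: 4.3 N at 5.6 mm, 6.3 N at 6 mm, 16 N at 6.8 mm. Counts as squashed from 6.2 mm on
- units_key (a joint): travel in m of the grey key in the middle, 0 up; same build; to be left alone
- power_key (a joint): travel in m of the grey key on the left, 0 up; same build; to be left alone
- scale: white bench scale, fixed, 300 deep (x) x 230 wide (y) mm; origin under its middle at table height, -x towards its front panel. Front lip 26 mm high at x = -150 mm; the panel rises from it at 30 degrees to 84 mm. Steel pan 190 x 212 mm, top at z = 100 mm, centre at x = +30 mm
- bowl: stainless steel mixing bowl, empty, loose, 380 g, 288 mm across the rim, 116 mm high, standing on the scale's pan; origin at the centre of its underside, z up. Inner floor about 2 mm above the origin, flat and about 110 mm across; the walls flare out from there to the rim
- carrot_mid (a point): centre of the carrot piece, half-way up: a cylinder 38 mm in diameter and 45 mm high, 40 g, standing upright and loose on the 18 mm thick white cutting board at the right; its own z axis is the cylinder's axis
Mind the look-alikes: they are no part of the job. Leave any black, green or red look-alike of the part that bears carrot_mid alone.

How it is judged:
On the way, in this order (a step that is already met when the one before it is completed fails the run):
1. the blue tare key is pressed through its click while the bowl stands empty on the pan (value of joint tare_key above 0.003 m and horizontal distance between carrot_mid and bowl above 0.15 m), for 0.04 s.
2. the tare key is up again (value of joint tare_key below 0.001 m), for 0.1 s.
3. the carrot piece is in the bowl (horizontal distance between carrot_mid and bowl below 0.1 m and z of carrot_mid in the frame of bowl below 0.07 m and contact force between carrot and bowl above 0.1 N), for 0.2 s.
At the end, for the whole second after the job is handed in: Tare key pressed past 3 mm, never to 6.2 mm, with the bowl empty, then back up; carrot still in the bowl, centre within 100 mm of its middle and under 70 mm above its underside; bowl level on the pan within 20 mm of its start; all keys up (under 1 mm) (horizontal distance between carrot_mid and bowl below 0.1 m and z of carrot_mid in the frame of bowl below 0.07 m and linear speed of carrot below 0.03 m/s and z of bowl in the frame of scale between 0.096 and 0.106 m and angle between bowl's own z axis and vertical below 0.06 rad and distance of bowl from where it was at the start of the episode below 0.02 m and linear speed of bowl below 0.02 m/s and value of joint each of tare_key, units_key, power_key below 0.001 m); the robot touches nothing.
It fails at once if the tare key is squashed on past its click towards the stop (6.2 mm) (value of joint tare_key above 0.0062 m).
It fails at once if another key of the scale is pressed (2 mm) (value of joint any of units_key, power_key above 0.002 m).
It fails at once if the bowl is shoved more than 30 mm or tipped (distance of bowl from where it was at the start of the episode above 0.03 m or angle between bowl's own z axis and vertical above 0.2 rad).
It fails at once if the carrot piece is dropped into the bowl (faster than 0.9 m/s, a fall of 40 mm) (horizontal distance between carrot_mid and bowl below 0.14 m and z of carrot_mid in the frame of bowl below 0.11 m and linear speed of carrot above 0.9 m/s).
It also fails if it takes over 58 s, if anything falls off the work surface, if the arm or the gripper's body presses on something with over 40 N, if the wrist force passes 120 N, or if a joint passes its speed limit or range.

## Working session

There is one attempt and no reset: what is moved stays moved. The work goes in short steps, Python scripts to look and compute and a tool call to move; the robot and the scene stay as the last step left them, time stands still between calls to the robot, and variables do not carry over. Pictures are saved under pics/ and viewed, and the job is handed in when it is done.

Besides the shell and the picture viewer there is one more tool, called after "Emit:" in YAML: its name, and indented under it one key for each argument. send_rows: Moves the arm, as the interface text tells. Its arguments: {"type":"object","properties":{"plan":{"type":"array","items":{"type":"object","properties":{"dx":{"type":"number"},"dy":{"type":"number"},"dz":{"type":"number"},"spin":{"type":"number"}}}},"gripper":{"type":"number"},"grip_force":{"type":"number"}},"required":["plan"]}

```bash
ls; mkdir -p pics
python3 - <<'E'
from plant import telemetry, vision, manip
import cv2
print(telemetry.get_state()); print(manip.grip_depth)
for n in("side","top"):
    c=vision.capture(n); cv2.imwrite(f"pics/{n}0.png",c["img"][:,:,::-1])
    print(n,c["camera_matrix"],c["k1"],c["position"],c["attitude"])
    import pickle; pickle.dump(c,open(f"{n}0.pkl","wb"))
E
```

```text
pics
{'clock': 0.0, 'joints': array([ 1.28631867e+00,  9.18337057e-02,  1.23191420e+00,  5.30946172e-06,
        1.81977649e+00, -5.66900765e-02]), 'qvel': array([ 0.00084305,  0.00123332, -0.00136675,  0.00060965,  0.00080425,
       -0.0019792 ]), 'effort': array([-6.17625064e-04, -4.58720219e+01, -4.18030322e+01, -8.35497167e-05,
        1.11848282e-02, -3.06623420e-06]), 'tool_pos': array([0.13539028, 0.58416908, 0.19814999]), 'eef_rot': array([-1.66500218e-04,  1.13647017e-01,  9.93520721e-01, -9.51415072e-04]), 'ft_force': array([-1.68155095, -0.53542284,  0.32990412]), 'wrist_torque': array([-0.01371436,  0.02189094, -0.01747394]), 'grip_width': 0.9972709828512639}
0.0187
side [[481.22225119   0.         251.24096761]
 [  0.         481.22225119 197.40176166]
 [  0.           0.           1.        ]] -0.06524638133030182 [ 0.06937725 -0.92726019  0.44448696] [-0.54860153  0.79658383 -0.20762014  0.14623418]
top [[393.40406065   0.         255.23840804]
 [  0.         393.40406065 189.33124842]
 [  0.           0.           1.        ]] -0.030453146838850597 [ 0.47906388 -0.09692504  0.95430736] [ 0.02657097 -0.69825439  0.71485385 -0.02680963]
```

View pics/side0.png

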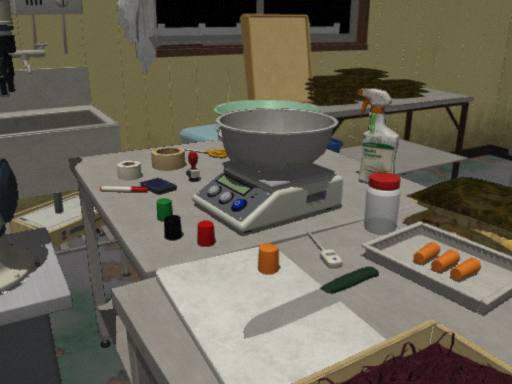

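View pics/top0.png

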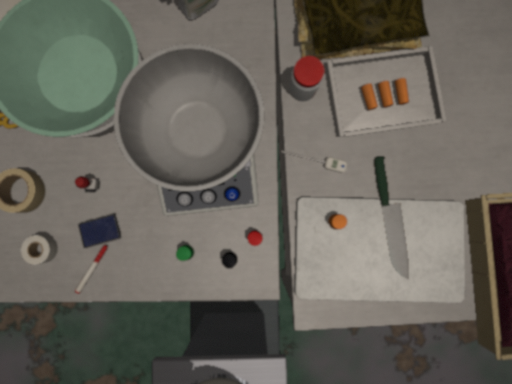

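Top view shows the blue key near (232,193), bowl centred near (190,117) and carrot near (338,221). Side view shows the key near (239,203) and the carrot near (268,258). Next I triangulate these.

```bash
cat > h.py <<'E'
import numpy as np,cv2,pickle
from scipy.spatial.transform import Rotation as R
from scipy.optimize import least_squares
def pose(c):
    a=np.array(c["attitude"]); return R.from_quat(a[[1,2,3,0]]).as_matrix(),np.array(c["position"])
def ray(c,uv):
    K=c["camera_matrix"];k=c["k1"]
    q=np.array([(uv[0]-K[0,2])/K[0,0],(uv[1]-K[1,2])/K[1,1]]);s=q.copy()
    for _ in range(30): s=q/(1+k*(s@s))
    M,p=pose(c); d=M@np.r_[s,1]; return p,d/np.linalg.norm(d)
def proj(c,X):
    M,p=pose(c); v=(np.atleast_2d(X)-p)@M; s=v[:,:2]/v[:,2:]; s=s*(1+c["k1"]*(s**2).sum(1,keepdims=True))
    K=c["camera_matrix"]; return s*[K[0,0],K[1,1]]+[K[0,2],K[1,2]]
def atz(c,uv,z):
    p,d=ray(c,uv); return p+d*(z-p[2])/d[2]
def tri(c1,u1,c2,u2):
    p,d=ray(c1,u1);q,e=ray(c2,u2)
    t=np.linalg.lstsq(np.c_[d,-e],q-p,rcond=None)[0]; a=p+d*t[0];b=q+e*t[1]; return (a+b)/2,np.linalg.norm(a-b)
def load(n): return pickle.load(open(n,"rb"))
def crop(c,box,f,name):
    x0,y0,x1,y1=box; im=cv2.resize(c["img"][y0:y1,x0:x1,::-1],None,fx=f,fy=f,interpolation=cv2.INTER_CUBIC); cv2.imwrite(name,im)
E
python3 - <<'E'
from h import *
s,t=load("side0.pkl"),load("top0.pkl")
crop(s,(180,100,360,285),4,"a.png"); crop(t,(100,30,360,240),3,"b.png")
def blob(c,lo,hi,box):
    h=cv2.cvtColor(c["img"],cv2.COLOR_RGB2HSV); m=cv2.inRange(h,lo,hi); mm=m*0; x0,y0,x1,y1=box; mm[y0:y1,x0:x1]=m[y0:y1,x0:x1]
    n,l,st,ce=cv2.connectedComponentsWithStats(mm); i=1+st[1:,4].argmax(); return ce[i],st[i]
for nm,lo,hi,bs,bt in(("blue",(105,120,50),(130,255,255),(225,190,255,215),(220,180,245,205)),("carrot",(5,140,60),(20,255,255),(250,235,290,280),(325,205,355,235))):
    a,sa=blob(s,lo,hi,bs);b,sb=blob(t,lo,hi,bt); print(nm,a,sa,b,sb,tri(s,a,t,b))
E
mv a.png pics/sidecrop.png; mv b.png pics/topcrop.png
```

```text
blue [238.1010101  203.73737374] [232 199  13  11  99] [231.59482759 193.59482759] [225 188  14  13 116] (array([ 0.53802505, -0.04280141,  0.0488965 ]), np.float64(0.002132537585617849))
carrot [267.93248175 258.24635036] [258 243  21  31 548] [337.34946237 220.96236559] [329 215  17  13 186] (array([ 0.46904452, -0.28552259,  0.04272351]), np.float64(0.002663770845939773))
```

View pics/sidecrop.png

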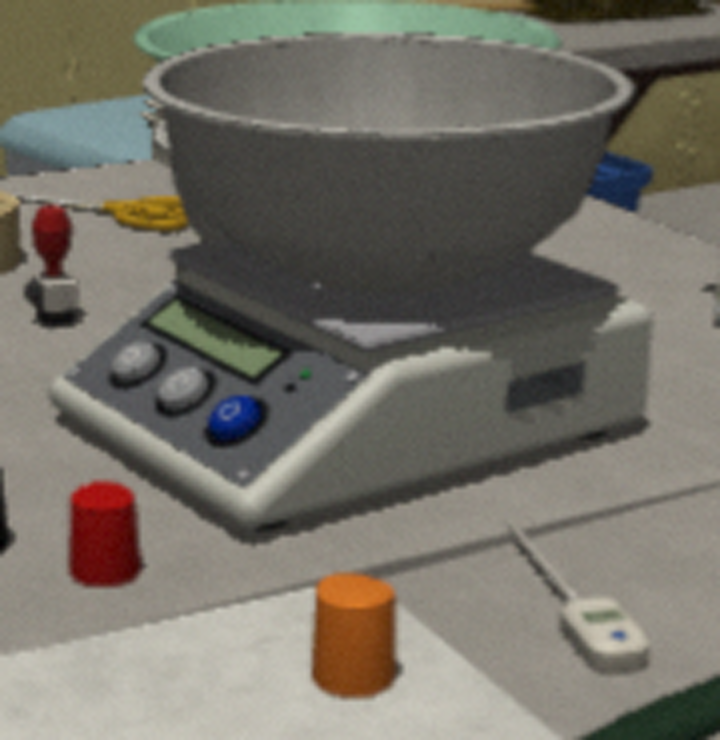

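View pics/topcrop.png

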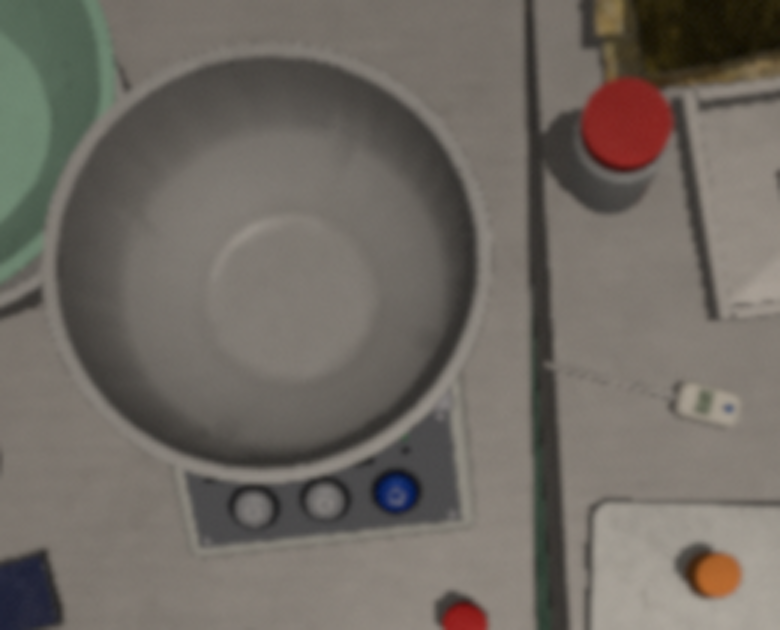

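Run:
```python
from h import *
s,t=load("side0.pkl"),load("top0.pkl")
ks=[(214,190.5),(226,197.2),(238.6,204.2)];kt=[(185,199),(208.3,196.3),(232,193.8)]
for a,b in zip(ks,kt): print(tri(s,a,t,b))
P1=atz(t,(165.7,214),.02);P2=atz(t,(256.7,203.3),.02);print("lip",P1,P2,np.linalg.norm(P1-P2))
print("lip side", atz(s,(180+250/4,100+525/4),.0),atz(s,(180+55/4,100+410/4),0.0))
print("rim c",atz(t,(188.7,117.4),.216),"L",atz(t,(114,117.4),.216),"R",atz(t,(263.3,117.4),.216),"near",atz(t,(188.7,190.7),.216))
print("floor c",atz(t,(100+292/3,30+297/3),.102))
print("rim side L/R",[tri(s,p,s,p)[0] for p in []])
n=lambda yaw:np.array([-.5*np.cos(yaw),-.5*np.sin(yaw),3**.5/2])
def kp(p,h):
    x,y,yaw,d=p; c,sn=np.cos(yaw),np.sin(yaw); out=[]
    for yy in(55,0,-55):
        q=np.array([-.150+d*3**.5/2-h*.5,yy/1000,.026+d*.5+h*3**.5/2]); out.append([x+c*q[0]-sn*q[1],y+sn*q[0]+c*q[1],q[2]])
    return np.array(out)
for h in(.005,.008):
    f=lambda p:np.r_[(proj(s,kp(p,h))-ks).ravel(),(proj(t,kp(p,h))-kt).ravel()]
    r=least_squares(f,[.65,0,.1,.05]); print(h,r.x,r.fun.round(1)); 
    print("tops",kp(r.x,.0105))
    x,y,w,d=r.x; print("pan c",x+.03*np.cos(w),y+.03*np.sin(w))
b=1
print("carrot top", atz(t,(337.4,221),.063), "base/other",)
```

```text
(array([0.52868624, 0.06485524, 0.0475849 ]), np.float64(0.0008675520641112687))
(array([0.53381013, 0.01087207, 0.0473727 ]), np.float64(0.0005973115702269115))
(array([ 0.53806566, -0.04393064,  0.04814558]), np.float64(0.0010399132894748772))
lip [0.49600363 0.11588407 0.02      ] [ 0.51638978 -0.10076124  0.02      ] 0.21760235744293077
lip side [ 0.52631517 -0.08267688  0.        ] [ 5.00473312e-01  1.28236008e-01 -5.55111512e-17]
rim c [0.67581588 0.02614014 0.216     ] L [0.67964523 0.16982267 0.216     ] R [ 0.67232666 -0.11646233  0.216     ] near [0.53527432 0.02751381 0.216     ]
floor c [0.67969154 0.02634268 0.102     ]
rim side L/R []
0.005 [0.65550104 0.02096713 0.08475788 0.03473478] [ 0.1 -0.1  0.1 -0.1  0.3  0.2 -0.3  0.1  0.   0.2  0.   0.2]
tops [[ 0.52612546  0.06517334  0.05246065]
 [ 0.53078157  0.01037078  0.05246065]
 [ 0.53543767 -0.04443178  0.05246065]]
pan c 0.6853933435747117 0.023506820415384724
0.008 [0.6614795  0.02147507 0.08475788 0.02953862] [ 0.1 -0.1  0.1 -0.1  0.3  0.2 -0.3  0.1  0.   0.2  0.   0.2]
tops [[ 0.52762008  0.06530033  0.04986258]
 [ 0.53227618  0.01049777  0.04986258]
 [ 0.53693229 -0.04430479  0.04986258]]
pan c 0.6913718047584511 0.024014759185564703
carrot top [ 0.47031271 -0.28209249  0.063     ] base/other
```

```bash
cat >> h.py <<'E'
def go(target,yawy=None,n=8):
    from plant import telemetry
    st=telemetry.get_state(); q=np.array(st["eef_rot"]); M=R.from_quat(q[[1,2,3,0]]).as_matrix()
    p=np.array(st["tool_pos"]); print("t",round(float(st["clock"]),2),"p",p.round(4),"F",np.round(st["ft_force"],2),"g",st["grip_width"],"j",np.round(st["joints"],3))
    ang=np.arctan2(M[1,1],M[0,1]); print("yaw y",ang.round(4))
    print("d cm",((np.array(target)-p)@M*100).round(2), "spin",None if yawy is None else -(yawy-ang))
E
python3 - <<'E'
from h import *
t=load("top0.pkl")
for n,uv in dict(red=(255,238),black=(229,259),green=(185,253)).items(): print(n,atz(t,uv,.045))
go((.42,-.05,.26),0.0)
E
```

```text
red [ 0.43575264 -0.09486116  0.045     ]
black [ 0.38931428 -0.03421909  0.045     ]
green [0.40519063 0.06649348 0.045     ]
t 0.1 p [0.1354 0.5842 0.1982] F [-0.14 -0.21 -0.3 ] g 1.0018882023308626 j [ 1.286  0.092  1.232  0.     1.82  -0.057]
yaw y 1.3429
d cm [-42.05 -55.36  -6.08] spin 1.342940430853017
```

Emit:
send_rows:
  plan:
    - {"dx": -2,"dy": -3,"dz": -4,"spin": 0.1}
    - {"dx": -6,"dy": -7,"dz": -6,"spin": 0.25}
    - {"dx": -10,"dy": -12,"dz": -6,"spin": 0.42}
    - {"dx": -14,"dy": -17,"dz": -6,"spin": 0.6}
    - {"dx": -17.5,"dy": -22,"dz": -6,"spin": 0.75}
    - {"dx": -21,"dy": -27,"dz": -6,"spin": 0.9}
    - {"dx": -24.5,"dy": -32,"dz": -6,"spin": 1.05}
    - {"dx": -28,"dy": -37,"dz": -6,"spin": 1.2}
  gripper: 1

```text
clock: 1.1
tool_pos: [0.3249, 0.159, 0.259]
eef_rot: [0.0, 0.656, 0.754, 0.0]
ft_force: [1.1, 0.7, 0.2]
grip_width: 1.0
```

Run:
```python
from h import *
go((.44,-.045,.25),0.0)
```

```text
t 1.1 p [0.3249 0.159  0.259 ] F [1.07 0.74 0.18] g 0.9995927339781812 j [ 0.361 -0.523  1.651 -0.     2.013  0.223]
yaw y 0.1385
d cm [-21.79   8.59   0.9 ] spin 0.13850739851554675
```

Emit:
send_rows:
  plan:
    - {"dx": -4,"dy": 1.5,"dz": 0,"spin": 0.05}
    - {"dx": -8,"dy": 3,"dz": 0,"spin": 0.1}
    - {"dx": -12,"dy": 4.5,"dz": 1,"spin": 0.14}
    - {"dx": -16,"dy": 6,"dz": 3,"spin": 0.14}
    - {"dx": -19,"dy": 7.5,"dz": 6,"spin": 0.14}
    - {"dx": -22,"dy": 8.6,"dz": 9,"spin": 0.14}
    - {"dx": -22,"dy": 8.6,"dz": 11,"spin": 0.14}
    - {"dx": -22,"dy": 8.6,"dz": 11,"spin": 0.14}

```text
clock: 2.1
tool_pos: [0.44, -0.0441, 0.1474]
eef_rot: [-0.002, 0.706, 0.708, -0.001]
ft_force: [0.8, -0.6, -0.5]
grip_width: 1.0
```

Run:
```python
from h import *
from plant import vision
go((.44,-.045,.15),0.0)
for n in("side","top"):
    c=vision.capture(n); pickle.dump(c,open(n+"1.pkl","wb"))
    crop(c,(150,60,350,260) if n=="side" else (130,100,300,270),4 if 0 else 3,f"pics/{n}1.png")
```

```text
t 2.1 p [ 0.44   -0.0441  0.1474] F [ 0.8  -0.62 -0.51] g 0.9995149048829783 j [-0.177 -0.34   1.719  0.     1.767 -0.18 ]
yaw y 0.0029
d cm [-0.09 -0.   -0.26] spin 0.002880365699482293
```

View pics/side1.png

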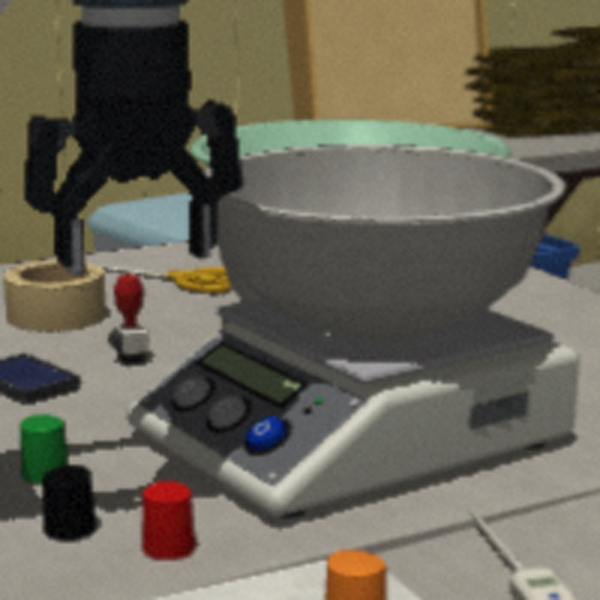

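View pics/top1.png

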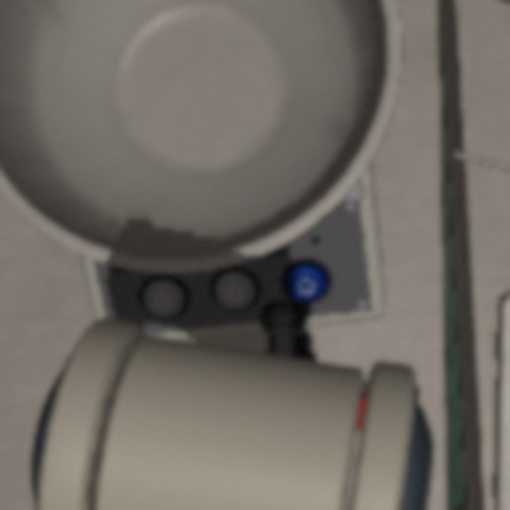

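Run:
```python
from h import *
s,t=load("side1.pkl"),load("top1.pkl")
for z in(.147,.16,.18,.21,.25):
  for a in(-.057,-.0425,.0425,.05,.057,.075): print(z,a,((proj(s,(.44+a,-.044,z))[0]-[150,60])*3).round(0),((proj(t,(.44+a,-.044,z))[0]-[130,100])*3).round(0))
crop(s,(150,60,240,160),6,"pics/side1b.png")
```

```text
0.147 -0.057 [ 62. 337.] [302. 501.]
0.147 -0.0425 [ 83. 333.] [301. 480.]
0.147 0.0425 [196. 316.] [299. 354.]
0.147 0.05 [206. 314.] [299. 343.]
0.147 0.057 [215. 313.] [298. 333.]
0.147 0.075 [237. 309.] [298. 306.]
0.16 -0.057 [ 61. 318.] [300. 504.]
0.16 -0.0425 [ 82. 315.] [300. 482.]
0.16 0.0425 [196. 298.] [297. 354.]
0.16 0.05 [206. 297.] [297. 343.]
0.16 0.057 [214. 295.] [297. 332.]
0.16 0.075 [237. 292.] [297. 306.]
0.18 -0.057 [ 60. 289.] [298. 507.]
0.18 -0.0425 [ 80. 286.] [298. 485.]
0.18 0.0425 [195. 270.] [295. 354.]
0.18 0.05 [205. 269.] [295. 342.]
0.18 0.057 [214. 268.] [295. 332.]
0.18 0.075 [237. 265.] [294. 304.]
0.21 -0.057 [ 57. 245.] [295. 514.]
0.21 -0.0425 [ 78. 243.] [295. 490.]
0.21 0.0425 [194. 228.] [292. 354.]
0.21 0.05 [204. 227.] [292. 342.]
0.21 0.057 [213. 226.] [292. 331.]
0.21 0.075 [237. 223.] [291. 302.]
0.25 -0.057 [ 54. 185.] [290. 523.]
0.25 -0.0425 [ 75. 183.] [290. 498.]
0.25 0.0425 [193. 171.] [287. 354.]
0.25 0.05 [203. 170.] [287. 341.]
0.25 0.057 [212. 169.] [287. 329.]
0.25 0.075 [236. 166.] [286. 299.]
```

View pics/side1b.png

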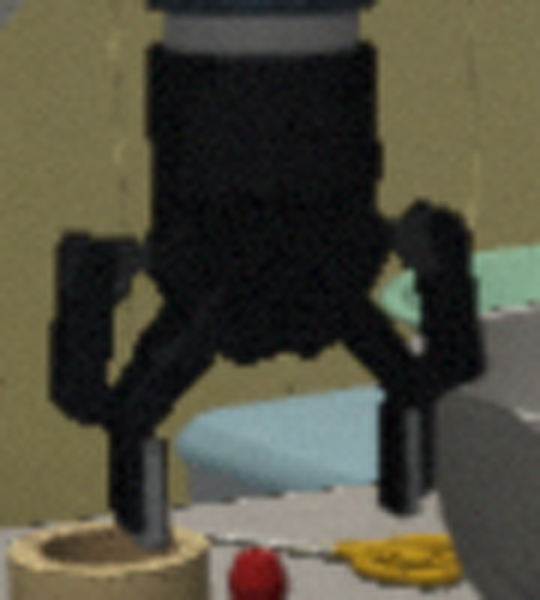

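Run:
```python
from h import *
s,t=load("side1.pkl"),load("top1.pkl")
im=s["img"][:,:,::-1].copy(); im=cv2.resize(im,None,fx=1.5,fy=1.5)
def dot(X,col):
    for u in proj(s,X): cv2.circle(im,tuple(int(v*1.5) for v in u),1,col,-1)
a=np.linspace(0,2*np.pi,60)
dot(np.c_[.677+.144*np.cos(a),.0262+.144*np.sin(a),0*a+.216],(0,0,255))
dot(np.array([[.44,-.044,.147]]),(0,255,0)); dot(np.array([[.44+e,-.044,.16] for e in(-.0425,.0425)]),(0,255,255))
cv2.imwrite("pics/chk.png",im)
print(proj(s,(.1354,.5842,.198)))
```

```text
[[ 10.83811326 109.04681784]]
```

View pics/chk.png

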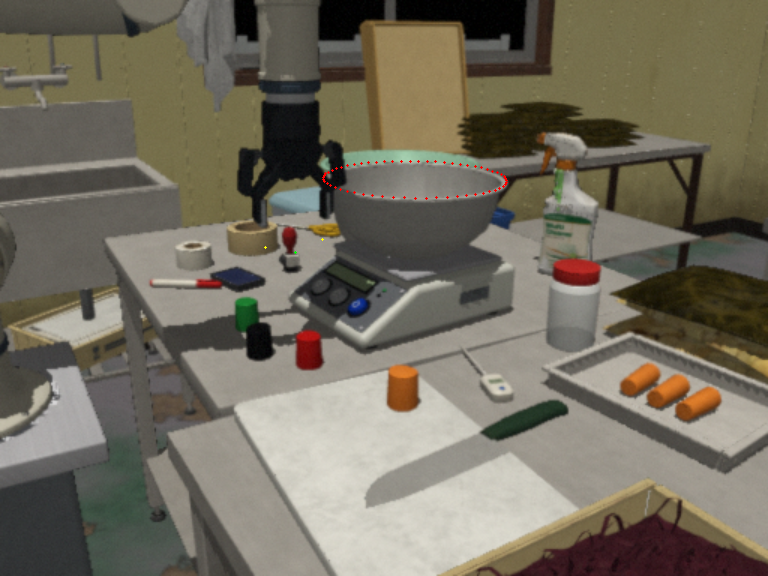

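Run:
```python
from h import *
s=load("side0.pkl")
crop(s,(205,120,345,195),5,"pics/bowl.png")
c=np.array([.677,.0262])
def ax(u):
    p,d=ray(s,u); t=((c-p[:2])@d[:2])/(d[:2]@d[:2]); q=p+t*d; return np.linalg.norm(q[:2]-c).round(4),q[2].round(4)
for u in [(172,160),(178,200),(195,235),(215,255),(612,110),(598,150),(580,190),(545,235),(500,270)]:
    print(u,ax((180+u[0]/4,100+u[1]/4)))
# gripper parts: distance above pad tip
s1=load("side1.pkl")
def onplane(u,y): 
    p,d=ray(s1,u); return (p+d*(y-p[1])/d[1])
for nm,u in dict(tipR_in=(382,505),tipR_out=(433,490),tipL_in=(165,545),tipL_out=(112,510),padtopR=(385,395),knOutLow=(483,370),knOutHi=(470,225),knTop=(425,203),bodyR=(378,150),bodyRlow=(388,235),bodybot=(250,360),knL=(50,390)).items():
    print(nm,(onplane((150+u[0]/6,60+u[1]/6),-.055)-[.44,0,.1474]).round(4))
```

```text
(172, 160) (np.float64(0.1271), np.float64(0.1645))
(178, 200) (np.float64(0.1239), np.float64(0.1397))
(195, 235) (np.float64(0.1139), np.float64(0.1174))
(215, 255) (np.float64(0.1018), np.float64(0.1043))
(612, 110) (np.float64(0.1335), np.float64(0.1998))
(598, 150) (np.float64(0.1268), np.float64(0.1754))
(580, 190) (np.float64(0.1177), np.float64(0.1504))
(545, 235) (np.float64(0.0984), np.float64(0.1211))
(500, 270) (np.float64(0.0724), np.float64(0.0972))
tipR_in [ 0.0344 -0.055   0.0489]
tipR_out [ 0.0539 -0.055   0.0518]
tipL_in [-0.0445 -0.055   0.0451]
tipL_out [-0.0622 -0.055   0.0592]
padtopR [ 0.0364 -0.055   0.0868]
knOutLow [ 0.0736 -0.055   0.0916]
knOutHi [ 0.0692 -0.055   0.1414]
knTop [ 0.0525 -0.055   0.15  ]
bodyR [ 0.0357 -0.055   0.1684]
bodyRlow [ 0.0388 -0.055   0.1404]
bodybot [-0.012  -0.055   0.1035]
knL [-0.0807 -0.055   0.1007]
```

View pics/bowl.png

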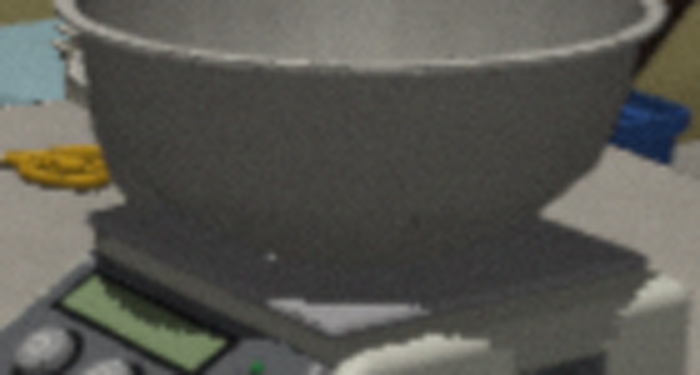

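Run:
```python
from h import *
from plant import vision
go((.44,-.045,.15),0.0)
s=load("side1.pkl")
c=vision.capture("side"); pickle.dump(c,open("side2.pkl","wb"))
print(np.abs(c["img"].astype(int)-s["img"]).mean(), c["position"]-s["position"])
crop(c,(150,60,240,160),6,"pics/side2b.png")
go((.44,-.045,.15),0.0)
```

```text
t 2.2 p [ 0.4412 -0.0439  0.1503] F [-0.36  0.47  0.26] g 1.0039880535472052 j [-0.176 -0.342  1.715  0.     1.768 -0.18 ]
yaw y 0.004
d cm [-0.11 -0.12  0.03] spin 0.003972249413241324
2.4031202528211804 [0. 0. 0.]
t 2.25 p [ 0.4415 -0.0439  0.1508] F [-0.15  0.05 -0.45] g 1.0001352319010681 j [-0.176 -0.342  1.714  0.     1.767 -0.18 ]
yaw y 0.0042
d cm [-0.1  -0.15  0.08] spin 0.004216424149739332
```

View pics/side2b.png

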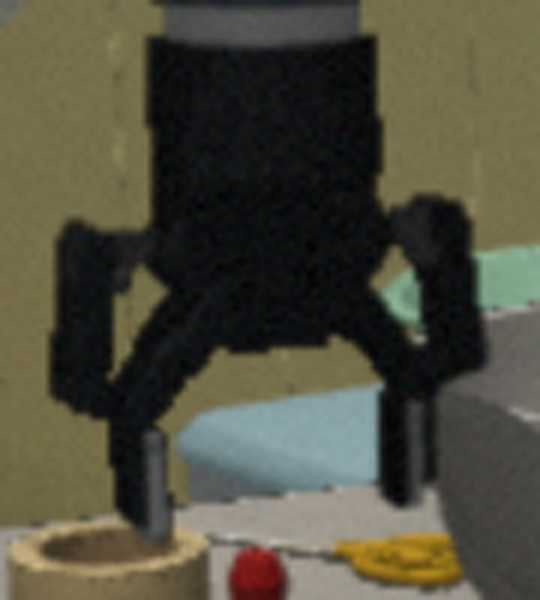

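Emit:
send_rows:
  plan:
    - {"dx": -0.3,"dy": 0.3,"dz": 2,"spin": 0}
    - {"dx": -0.6,"dy": 0.6,"dz": 4,"spin": 0}
    - {"dx": -0.6,"dy": 0.6,"dz": 6,"spin": 0}
    - {"dx": -0.6,"dy": 0.6,"dz": 7.5,"spin": 0}
    - {"dx": -0.6,"dy": 0.6,"dz": 8.5,"spin": 0}
    - {"dx": -0.6,"dy": 0.6,"dz": 9,"spin": 0}
    - {"dx": -0.6,"dy": 0.6,"dz": 9,"spin": 0}
    - {"dx": -0.6,"dy": 0.6,"dz": 9,"spin": 0}

```text
clock: 3.25
tool_pos: [0.4476, -0.0507, 0.06]
eef_rot: [0.0, 0.706, 0.708, 0.0]
ft_force: [0.1, -0.6, -0.4]
grip_width: 1.0
```

Run:
```python
from h import *
from plant import vision
go((.447,-.050,.06),0.0)
for n,b in(("side",(150,100,270,225)),("top",(170,150,290,250))):
    c=vision.capture(n); pickle.dump(c,open(n+"3.pkl","wb"))
    crop(c,b,5,f"pics/{n}3.png")
```

```text
t 3.25 p [ 0.4476 -0.0507  0.06  ] F [ 0.07 -0.65 -0.39] g 1.0000246265791026 j [-0.188 -0.307  1.847 -0.     1.6   -0.191]
yaw y 0.003
d cm [ 0.07 -0.06 -0.  ] spin 0.0030122432919811554
```

View pics/side3.png

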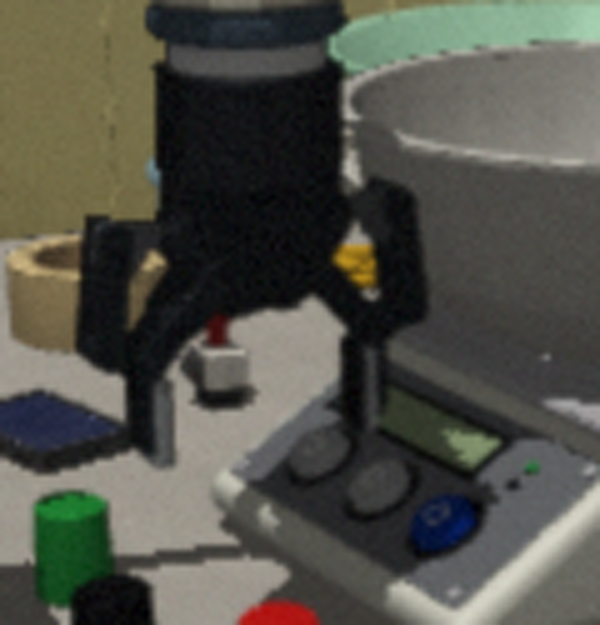

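View pics/top3.png

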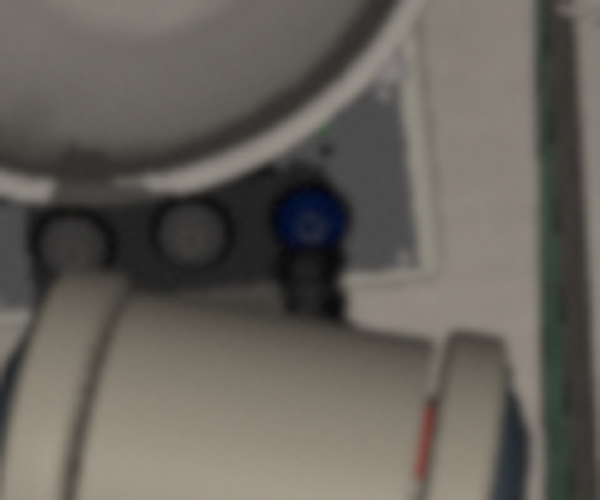

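Run:
```python
from h import *
s=load("side3.pkl");t=load("top3.pkl")
def on(c,u,y):
    p,d=ray(c,u); return (p+d*(y-p[1])/d[1]).round(4)
for nm,u in dict(Rin=(343,412),Rmid=(362,432),Rout=(383,425),Lin=(175,462),Lout=(128,430),body=(240,310),knout=(425,310),kntop=(385,180)).items(): print(nm,on(s,(150+u[0]/5,100+u[1]/5),-.051),on(s,(150+u[0]/5,100+u[1]/5),-.061))
# knuckle in top at (312,262)
print(atz(t,(170+312/5,150+265/5),.13),atz(t,(170+312/5,150+215/5),.052))
```

```text
Rin [ 0.4858 -0.051   0.1104] [ 0.4811 -0.061   0.1142]
Rmid [ 0.4946 -0.051   0.0999] [ 0.4898 -0.061   0.1038]
Rout [ 0.5047 -0.051   0.1014] [ 0.4998 -0.061   0.1053]
Lin [ 0.4088 -0.051   0.1013] [ 0.4049 -0.061   0.1052]
Lout [ 0.3891 -0.051   0.1186] [ 0.3855 -0.061   0.1224]
body [ 0.4401 -0.051   0.1621] [ 0.4359 -0.061   0.1653]
knout [ 0.5255 -0.051   0.1499] [ 0.5203 -0.061   0.1533]
kntop [ 0.5072 -0.051   0.2088] [ 0.5022 -0.061   0.2115]
[ 0.51381764 -0.0494023   0.13      ] [ 0.54009689 -0.04534624  0.052     ]
```

Emit:
send_rows:
  plan:
    - {"dx": 0.1,"dy": 0,"dz": 0.8,"spin": 0}
    - {"dx": 0.1,"dy": 0,"dz": 1.4,"spin": 0}
    - {"dx": 0.1,"dy": 0.5,"dz": 1.4,"spin": 0}
    - {"dx": 0.1,"dy": 1.2,"dz": 1.4,"spin": 0}
    - {"dx": 0.1,"dy": 1.9,"dz": 1.4,"spin": 0}
    - {"dx": 0.1,"dy": 2.6,"dz": 1.4,"spin": 0}
    - {"dx": 0.1,"dy": 2.9,"dz": 1.4,"spin": 0}
    - {"dx": 0.1,"dy": 2.9,"dz": 1.4,"spin": 0}

```text
clock: 4.35
tool_pos: [0.4763, -0.0495, 0.0452]
eef_rot: [-0.0, 0.706, 0.708, -0.0]
ft_force: [0.2, -0.1, 0.6]
grip_width: 0.999
```

Run:
```python
from h import *
from plant import vision
go((.477,-.050,.045),0.0)
for n,b in(("side",(150,100,270,225)),("top",(170,150,290,250))):
    c=vision.capture(n); pickle.dump(c,open(n+"4.pkl","wb"))
    crop(c,b,5,f"pics/{n}4.png")
go((.477,-.050,.045),0.0)
```

```text
t 4.35 p [ 0.4763 -0.0495  0.0452] F [ 0.18 -0.12  0.65] g 0.9986043601746011 j [-0.175 -0.215  1.797  0.     1.56  -0.178]
yaw y 0.0031
d cm [-0.05  0.07  0.02] spin 0.003085109496265411
t 4.45 p [ 0.4761 -0.0495  0.0452] F [-0.1   1.01  0.26] g 0.9978899006016507 j [-0.175 -0.216  1.798 -0.     1.56  -0.178]
yaw y 0.003
d cm [-0.05  0.09  0.02] spin 0.003005816891329668
```

View pics/side4.png

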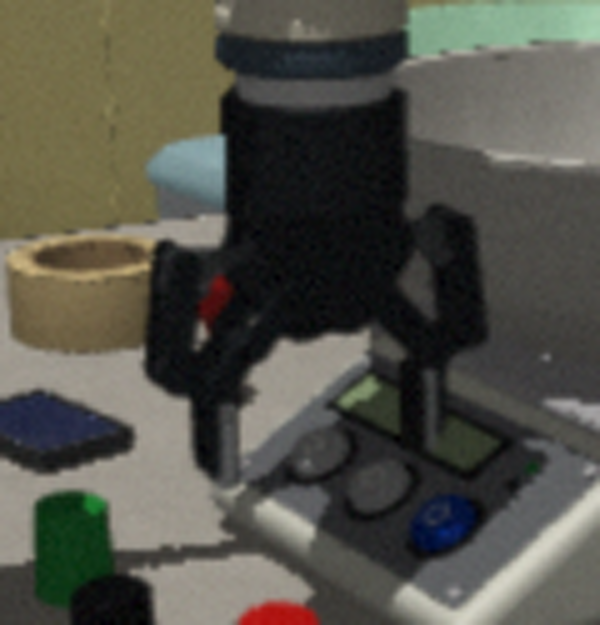

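View pics/top4.png

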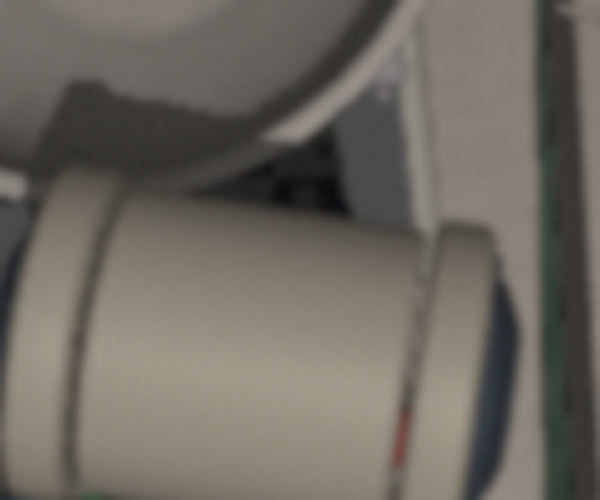

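Emit:
send_rows:
  plan:
    - {"dx": 0,"dy": 0,"dz": 0.5,"spin": 0}
    - {"dx": 0,"dy": 0,"dz": 1.0,"spin": 0}
    - {"dx": 0,"dy": 0,"dz": 1.5,"spin": 0}
    - {"dx": 0,"dy": 0,"dz": 1.8,"spin": 0}
    - {"dx": 0,"dy": 0,"dz": 2.0,"spin": 0}
    - {"dx": 0,"dy": 0,"dz": 2.2,"spin": 0}
    - {"dx": 0,"dy": 0,"dz": 2.2,"spin": 0}
    - {"dx": 0,"dy": 0,"dz": 2.2,"spin": 0}

```text
clock: 5.45
tool_pos: [0.4763, -0.0496, 0.0234]
eef_rot: [0.0, 0.706, 0.708, 0.0]
ft_force: [0.0, -0.5, -0.0]
grip_width: 1.001
```

Run:
```python
from h import *
from plant import vision
go((.477,-.050,.02),0.0)
for n,b in(("side",(190,140,270,220)),):
    c=vision.capture(n); pickle.dump(c,open(n+"5.pkl","wb"))
    crop(c,b,7,f"pics/{n}5.png")
go((.477,-.050,.02),0.0)
```

```text
t 5.45 p [ 0.4763 -0.0496  0.0234] F [ 0.04 -0.49 -0.04] g 1.0010151046359508 j [-0.175 -0.203  1.826 -0.     1.518 -0.178]
yaw y 0.003
d cm [-0.04  0.07  0.34] spin 0.0029961158334899265
t 5.5 p [ 0.4763 -0.0496  0.0234] F [ 0.21 -0.4   0.07] g 1.0026251959914487 j [-0.175 -0.203  1.826  0.     1.518 -0.178]
yaw y 0.003
d cm [-0.04  0.07  0.34] spin 0.0029916473086376008
```

View pics/side5.png

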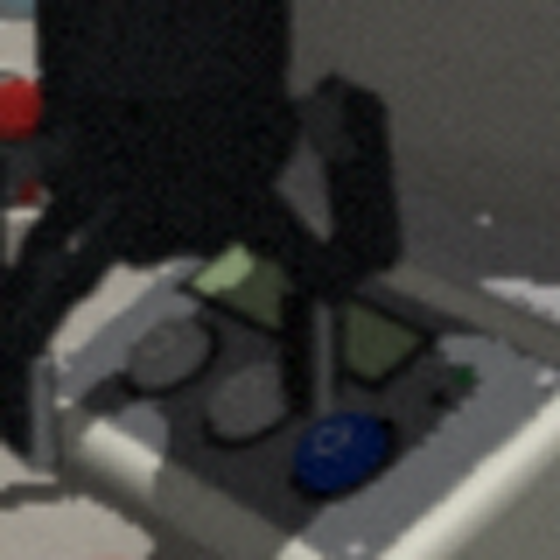

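Run:
```python
from h import *
s=load("side5.pkl")
def on(c,u,y):
    p,d=ray(c,u); return (p+d*(y-p[1])/d[1]).round(4)
for nm,u in dict(Rin=(285,400),Rmid=(310,415),Rout=(335,405),Lin=(52,465),Lmid=(40,468)).items(): print(nm,on(s,(190+u[0]/7,140+u[1]/7),-.05),on(s,(190+u[0]/7,140+u[1]/7),-.061))
for p in [(.5354,-.0444,.0525),(.5284,-.0444,.0488),(.5354,-.0514,.0525),(.5354,-.0374,.0525),(.54,-.0444,.056)]: print(p,((proj(s,p)[0]-[190,140])*7).round())
print(((proj(s,[(.533,-.061,z) for z in(.053,.06,.065)])-[190,140])*7).round())
```

```text
Rin [ 0.5148 -0.05    0.0712] [ 0.5093 -0.061   0.0759]
Rmid [ 0.5236 -0.05    0.0646] [ 0.5179 -0.061   0.0694]
Rout [ 0.5325 -0.05    0.0663] [ 0.5267 -0.061   0.0711]
Lin [ 0.4357 -0.05    0.0646] [ 0.4311 -0.061   0.0694]
Lmid [ 0.4317 -0.05    0.0644] [ 0.4272 -0.061   0.0692]
(0.5354, -0.0444, 0.0525) [335. 439.]
(0.5284, -0.0444, 0.0488) [316. 453.]
(0.5354, -0.0514, 0.0525) [345. 446.]
(0.5354, -0.0374, 0.0525) [325. 432.]
(0.54, -0.0444, 0.056) [348. 426.]
[[353. 455.]
 [353. 435.]
 [353. 420.]]
```

Emit:
send_rows:
  plan:
    - {"dx": 0,"dy": 0.1,"dz": 0.2,"spin": 0}
    - {"dx": 0,"dy": 0.2,"dz": 0.4,"spin": 0}
    - {"dx": 0,"dy": 0.25,"dz": 0.6,"spin": 0}
    - {"dx": 0,"dy": 0.25,"dz": 0.8,"spin": 0}
    - {"dx": 0,"dy": 0.25,"dz": 0.9,"spin": 0}
    - {"dx": 0,"dy": 0.25,"dz": 0.9,"spin": 0}
    - {"dx": 0,"dy": 0.25,"dz": 0.9,"spin": 0}
    - {"dx": 0,"dy": 0.25,"dz": 0.9,"spin": 0}

```text
clock: 6.5
tool_pos: [0.4788, -0.0496, 0.0144]
eef_rot: [0.0, 0.706, 0.708, 0.0]
ft_force: [0.3, 0.3, 0.5]
grip_width: 1.001
```

Run:
```python
from h import *
from plant import vision
go((.479,-.050,.014),0.0)
for n,b in(("side",(190,140,270,220)),):
    c=vision.capture(n); pickle.dump(c,open(n+"6.pkl","wb"))
    crop(c,b,7,f"pics/{n}6.png")
go((.479,-.050,.014),0.0)
```

```text
t 6.5 p [ 0.4788 -0.0496  0.0144] F [0.32 0.27 0.52] g 1.000669735375808 j [-0.174 -0.19   1.831 -0.     1.5   -0.177]
yaw y 0.003
d cm [-0.04  0.02  0.04] spin 0.0029781595525338136
t 6.55 p [ 0.4788 -0.0495  0.0144] F [-0.85  0.46 -0.91] g 1.0017295479132762 j [-0.174 -0.19   1.831  0.     1.5   -0.177]
yaw y 0.003
d cm [-0.05  0.02  0.04] spin 0.0030066479444994737
```

View pics/side6.png

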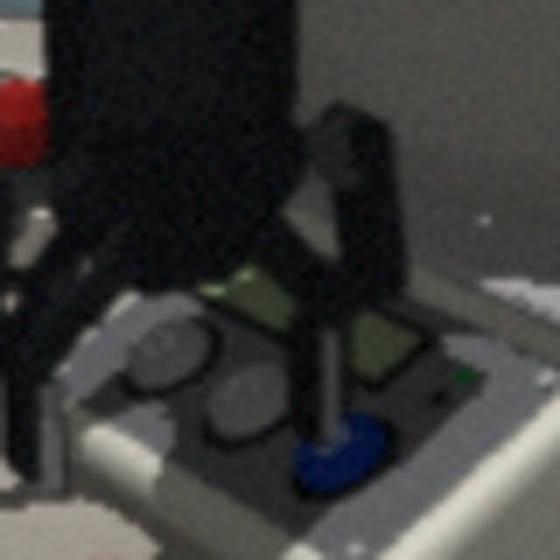

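Emit:
send_rows:
  plan:
    - {"dx": 0,"dy": 0.03,"dz": 0.05,"spin": 0}
    - {"dx": 0,"dy": 0.06,"dz": 0.1,"spin": 0}
    - {"dx": 0,"dy": 0.09,"dz": 0.15,"spin": 0}
    - {"dx": 0,"dy": 0.1,"dz": 0.18,"spin": 0}
    - {"dx": 0,"dy": 0.1,"dz": 0.18,"spin": 0}
    - {"dx": 0,"dy": 0.1,"dz": 0.18,"spin": 0}
    - {"dx": 0,"dy": 0.1,"dz": 0.18,"spin": 0}
    - {"dx": 0,"dy": 0.1,"dz": 0.18,"spin": 0}

```text
clock: 7.55
tool_pos: [0.4797, -0.0496, 0.0125]
eef_rot: [0.0, 0.706, 0.708, -0.0]
ft_force: [-0.4, 0.6, 1.1]
grip_width: 0.995
```

```bash
cat >> h.py <<'E'
def avg(k=4):
    from plant import telemetry,vision
    F=[];P=[]
    for i in range(k):
        st=telemetry.get_state();F.append(st["ft_force"]);P.append(st["tool_pos"])
        if i<k-1: vision.capture("side")
    print("F",np.mean(F,0).round(2),"P",np.mean(P,0).round(5),st["clock"])
E
python3 -c "
from h import *;avg()"
```

```text
F [-0.42 -0.18 -0.07] P [ 0.47971 -0.04955  0.01249] 7.7
```

No contact yet. I continue in small steps.

Emit:
send_rows:
  plan:
    - {"dx": 0,"dy": 0.03,"dz": 0.04,"spin": 0}
    - {"dx": 0,"dy": 0.05,"dz": 0.09,"spin": 0}
    - {"dx": 0,"dy": 0.05,"dz": 0.09,"spin": 0}
    - {"dx": 0,"dy": 0.05,"dz": 0.09,"spin": 0}
    - {"dx": 0,"dy": 0.05,"dz": 0.09,"spin": 0}
    - {"dx": 0,"dy": 0.05,"dz": 0.09,"spin": 0}
    - {"dx": 0,"dy": 0.05,"dz": 0.09,"spin": 0}
    - {"dx": 0,"dy": 0.05,"dz": 0.09,"spin": 0}

```text
clock: 8.7
tool_pos: [0.4802, -0.0496, 0.0116]
eef_rot: [0.0, 0.706, 0.708, -0.0]
ft_force: [0.8, 0.3, -0.2]
grip_width: 1.002
```

```bash
python3 -c "
from h import *;avg()"
```

```text
F [ 0.36  0.   -0.14] P [ 0.4802  -0.04955  0.01158] 8.85
```

Emit:
send_rows:
  plan:
    - {"dx": 0,"dy": 0.03,"dz": 0.04,"spin": 0}
    - {"dx": 0,"dy": 0.05,"dz": 0.09,"spin": 0}
    - {"dx": 0,"dy": 0.05,"dz": 0.09,"spin": 0}
    - {"dx": 0,"dy": 0.05,"dz": 0.09,"spin": 0}
    - {"dx": 0,"dy": 0.05,"dz": 0.09,"spin": 0}
    - {"dx": 0,"dy": 0.05,"dz": 0.09,"spin": 0}
    - {"dx": 0,"dy": 0.05,"dz": 0.09,"spin": 0}
    - {"dx": 0,"dy": 0.05,"dz": 0.09,"spin": 0}

```text
clock: 9.85
tool_pos: [0.4807, -0.0495, 0.0107]
eef_rot: [-0.0, 0.706, 0.708, -0.0]
ft_force: [-0.5, -0.1, -0.8]
grip_width: 0.997
```

```bash
python3 -c "
from h import *;avg()
from plant import vision
c=vision.capture('side');pickle.dump(c,open('side7.pkl','wb'));crop(c,(190,140,270,220),7,'pics/side7.png')"
```

```text
F [-0.02 -0.09 -0.19] P [ 0.4807  -0.04955  0.01067] 10.0
```

View pics/side7.png

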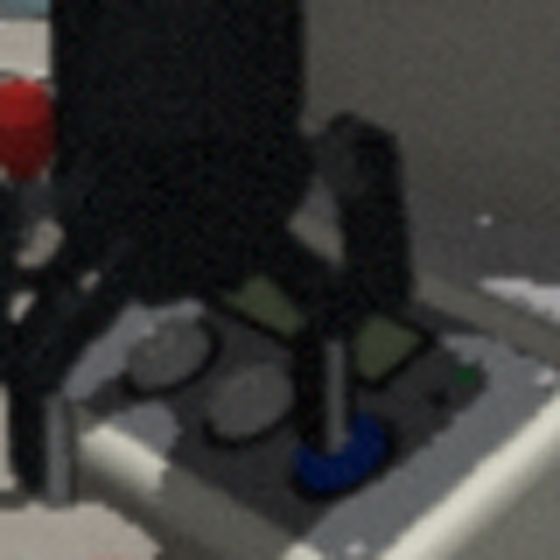

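Emit:
send_rows:
  plan:
    - {"dx": 0,"dy": 0.03,"dz": 0.04,"spin": 0}
    - {"dx": 0,"dy": 0.05,"dz": 0.09,"spin": 0}
    - {"dx": 0,"dy": 0.05,"dz": 0.09,"spin": 0}
    - {"dx": 0,"dy": 0.05,"dz": 0.09,"spin": 0}
    - {"dx": 0,"dy": 0.05,"dz": 0.09,"spin": 0}
    - {"dx": 0,"dy": 0.05,"dz": 0.09,"spin": 0}
    - {"dx": 0,"dy": 0.05,"dz": 0.09,"spin": 0}
    - {"dx": 0,"dy": 0.05,"dz": 0.09,"spin": 0}

```text
clock: 11.05
tool_pos: [0.4812, -0.0495, 0.0098]
eef_rot: [0.0, 0.706, 0.708, 0.0]
ft_force: [0.2, 0.6, -0.1]
grip_width: 1.0
```

```bash
python3 -c "
from h import *;avg()"
```

```text
F [-0.11  0.04 -0.13] P [ 0.4812  -0.04953  0.00978] 11.2
```

Emit:
send_rows:
  plan:
    - {"dx": 0,"dy": 0.03,"dz": 0.04,"spin": 0}
    - {"dx": 0,"dy": 0.05,"dz": 0.09,"spin": 0}
    - {"dx": 0,"dy": 0.05,"dz": 0.09,"spin": 0}
    - {"dx": 0,"dy": 0.05,"dz": 0.09,"spin": 0}
    - {"dx": 0,"dy": 0.05,"dz": 0.09,"spin": 0}
    - {"dx": 0,"dy": 0.05,"dz": 0.09,"spin": 0}
    - {"dx": 0,"dy": 0.05,"dz": 0.09,"spin": 0}
    - {"dx": 0,"dy": 0.05,"dz": 0.09,"spin": 0}

```text
clock: 12.2
tool_pos: [0.4817, -0.0496, 0.0089]
eef_rot: [0.0, 0.706, 0.708, -0.0]
ft_force: [-0.2, 0.2, 0.3]
grip_width: 1.0
```

```bash
python3 -c "
from h import *;avg()
from plant import vision
c=vision.capture('side');pickle.dump(c,open('side8.pkl','wb'));crop(c,(190,140,270,220),7,'pics/side8.png')"
```

```text
F [ 0.13 -0.35 -0.06] P [ 0.48171 -0.04953  0.00888] 12.35
```

View pics/side8.png

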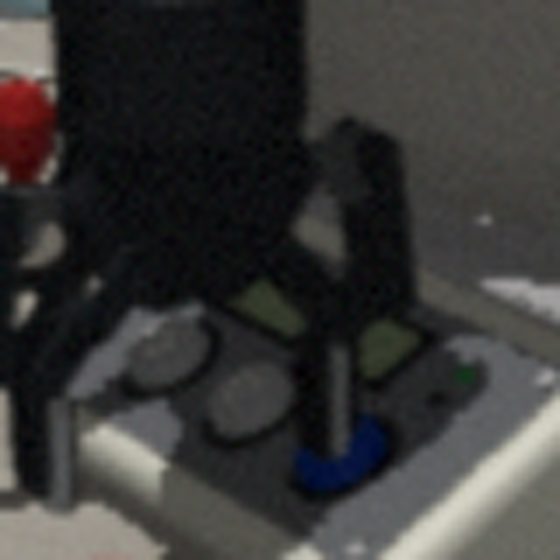

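Emit:
send_rows:
  plan:
    - {"dx": 0,"dy": 0.03,"dz": 0.04,"spin": 0}
    - {"dx": 0,"dy": 0.05,"dz": 0.09,"spin": 0}
    - {"dx": 0,"dy": 0.08,"dz": 0.13,"spin": 0}
    - {"dx": 0,"dy": 0.08,"dz": 0.13,"spin": 0}
    - {"dx": 0,"dy": 0.08,"dz": 0.13,"spin": 0}
    - {"dx": 0,"dy": 0.08,"dz": 0.13,"spin": 0}
    - {"dx": 0,"dy": 0.08,"dz": 0.13,"spin": 0}
    - {"dx": 0,"dy": 0.08,"dz": 0.13,"spin": 0}

```text
clock: 13.4
tool_pos: [0.4825, -0.0495, 0.0076]
eef_rot: [0.0, 0.706, 0.708, -0.0]
ft_force: [-0.9, 0.5, 2.0]
grip_width: 0.999
```

```bash
python3 -c "
from h import *;avg()"
```

```text
F [-1.29  0.13  1.93] P [ 0.4825  -0.04955  0.00761] 13.55
```

Emit:
send_rows:
  plan:
    - {"dx": 0,"dy": 0.04,"dz": 0.07,"spin": 0}
    - {"dx": 0,"dy": 0.08,"dz": 0.14,"spin": 0}
    - {"dx": 0,"dy": 0.12,"dz": 0.2,"spin": 0}
    - {"dx": 0,"dy": 0.15,"dz": 0.26,"spin": 0}
    - {"dx": 0,"dy": 0.19,"dz": 0.32,"spin": 0}
    - {"dx": 0,"dy": 0.22,"dz": 0.37,"spin": 0}
    - {"dx": 0,"dy": 0.22,"dz": 0.37,"spin": 0}
    - {"dx": 0,"dy": 0.22,"dz": 0.37,"spin": 0}

```text
clock: 14.55
tool_pos: [0.4847, -0.0495, 0.0038]
eef_rot: [-0.0, 0.706, 0.708, 0.0]
ft_force: [-1.4, 0.9, 3.5]
grip_width: 1.0
```

```bash
python3 -c "
from h import *;avg(5)"
```

```text
F [-2.07  1.42  2.71] P [ 0.48468 -0.04946  0.00384] 14.75
```

Normal force is about 3.4 N after about 4.3 mm of travel, so the key is past its click and below the stop. Retracting along the normal.

Emit:
send_rows:
  plan:
    - {"dx": 0,"dy": -0.15,"dz": -0.26,"spin": 0}
    - {"dx": 0,"dy": -0.3,"dz": -0.52,"spin": 0}
    - {"dx": 0,"dy": -0.6,"dz": -1.04,"spin": 0}
    - {"dx": 0,"dy": -1.2,"dz": -2.0,"spin": 0}
    - {"dx": 0,"dy": -2.2,"dz": -3.8,"spin": 0}
    - {"dx": 0,"dy": -4,"dz": -6.5,"spin": 0}
    - {"dx": 0,"dy": -6,"dz": -10,"spin": 0}
    - {"dx": 0,"dy": -6,"dz": -14,"spin": 0}

```text
clock: 15.75
tool_pos: [0.4233, -0.0497, 0.1453]
eef_rot: [0.0, 0.706, 0.708, 0.0]
ft_force: [0.3, -0.4, -0.3]
grip_width: 1.004
```

Run:
```python
from h import *
from plant import vision
go((.469,-.284,.20),0.0)
for n,b in(("side",(190,100,310,290)),("top",(100,40,360,240))):
    c=vision.capture(n); pickle.dump(c,open(n+"9.pkl","wb"))
    crop(c,b,3,f"pics/{n}9.png")
```

```text
t 15.75 p [ 0.4233 -0.0497  0.1453] F [ 0.35 -0.45 -0.3 ] g 1.0038329505552241 j [-0.197 -0.391  1.761 -0.     1.771 -0.199]
yaw y 0.0026
d cm [-23.44   4.51  -5.46] spin 0.0026128189852811963
```

View pics/side9.png

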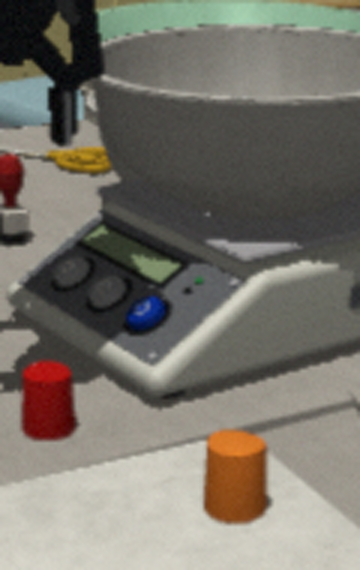

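View pics/top9.png

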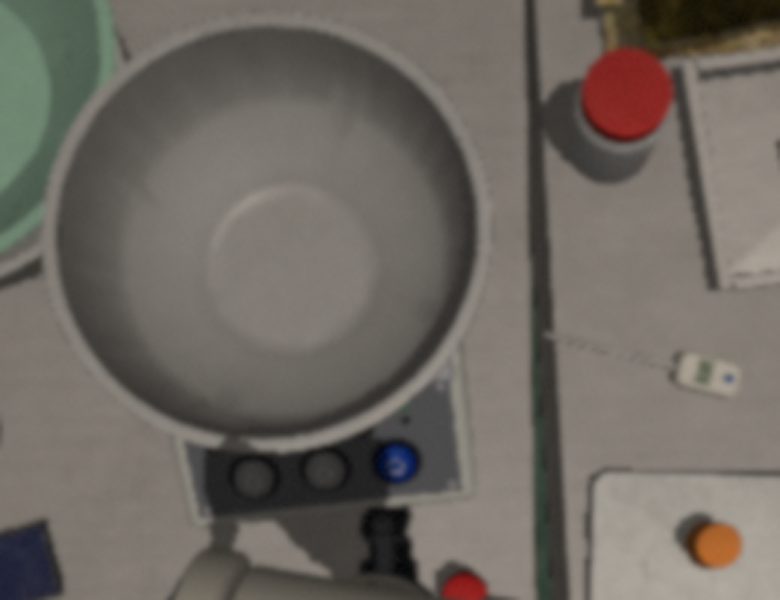

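Emit:
send_rows:
  plan:
    - {"dx": -2,"dy": 0.4,"dz": 0,"spin": 0}
    - {"dx": -6,"dy": 1.2,"dz": 0,"spin": 0}
    - {"dx": -11,"dy": 2.2,"dz": 0,"spin": 0}
    - {"dx": -16,"dy": 3.2,"dz": 0,"spin": 0}
    - {"dx": -20,"dy": 4,"dz": 1,"spin": 0}
    - {"dx": -22.5,"dy": 4.5,"dz": 3,"spin": 0}
    - {"dx": -23.4,"dy": 4.65,"dz": 5,"spin": 0}
    - {"dx": -23.4,"dy": 4.65,"dz": 6,"spin": 0}

```text
clock: 16.85
tool_pos: [0.471, -0.2829, 0.0818]
eef_rot: [-0.002, 0.706, 0.708, -0.0]
ft_force: [0.4, 0.4, 0.2]
grip_width: 0.997
```

Run:
```python
from h import *
from plant import vision
go((.47,-.2835,-.003),0.0)
for n,b in(("side",(200,130,340,290)),("top",(270,160,400,280))):
    c=vision.capture(n); pickle.dump(c,open(n+"10.pkl","wb"))
    crop(c,b,4,f"pics/{n}10.png")
go((.47,-.2835,-.003),0.0)
```

```text
t 16.85 p [ 0.471  -0.2829  0.0818] F [0.41 0.39 0.23] g 0.9973366307334021 j [-0.603 -0.033  1.565  0.     1.613 -0.605]
yaw y 0.0026
d cm [-0.07 -0.08  8.48] spin 0.002552242048848122
t 16.95 p [ 0.4711 -0.2821  0.0822] F [-0.62  0.28 -0.66] g 1.0032932835400004 j [-0.602 -0.034  1.565  0.     1.614 -0.605]
yaw y 0.0037
d cm [-0.15 -0.09  8.52] spin 0.003740504178596958
```

View pics/side10.png

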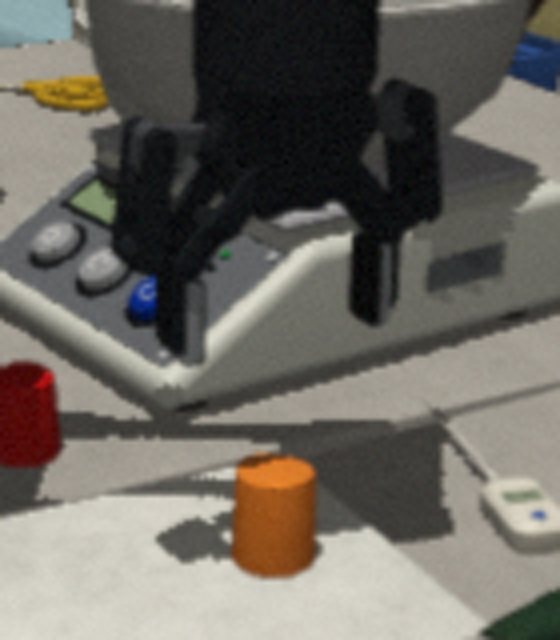

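View pics/top10.png

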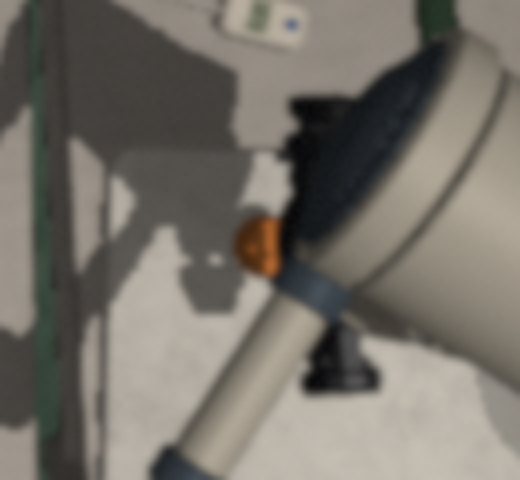

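Run:
```python
from h import *
s=load("side10.pkl");t=load("top10.pkl")
for z in(.124,.17,.2,.22): print(z,((proj(t,[(.471+a,-.2825,z) for a in(-.075,.075)])-[270,160])*4).round())
def on(c,u,y):
    p,d=ray(c,u); return (p+d*(y-p[1])/d[1]).round(4)
for nm,u in dict(Lin=(203,355),Lmid=(185,360),Rmid=(375,322),Rin=(352,310),Rout=(395,318)).items(): print(nm,on(s,(200+u[0]/4,130+u[1]/4),-.2825),on(s,(200+u[0]/4,130+u[1]/4),-.2935))
print("carrot proj side",((proj(s,[(.47,-.2835,.063),(.47,-.2835,.018)])-[200,130])*4).round())
print("carrot proj top",(proj(t,[(.47,-.2835,.063),(.469,-.2855,.063)])).round(1))
```

```text
0.124 [[300. 387.]
 [289. 101.]]
0.17 [[321. 396.]
 [309.  94.]]
0.2 [[336. 402.]
 [323.  88.]]
0.22 [[347. 406.]
 [334.  84.]]
Lin [ 0.434  -0.2825  0.1247] [ 0.4277 -0.2935  0.1301]
Lmid [ 0.4253 -0.2825  0.1242] [ 0.4193 -0.2935  0.1297]
Rmid [ 0.5208 -0.2825  0.1224] [ 0.5131 -0.2935  0.1279]
Rin [ 0.5084 -0.2825  0.1305] [ 0.5009 -0.2935  0.1359]
Rout [ 0.5315 -0.2825  0.1222] [ 0.5236 -0.2935  0.1277]
carrot proj side [[275. 469.]
 [273. 559.]]
carrot proj top [[338.  221.1]
 [338.9 221.5]]
```

Emit:
send_rows:
  plan:
    - {"dx": -0.1,"dy": -0.1,"dz": 2,"spin": 0}
    - {"dx": -0.1,"dy": -0.1,"dz": 4,"spin": 0}
    - {"dx": -0.1,"dy": -0.1,"dz": 5.5,"spin": 0}
    - {"dx": -0.1,"dy": -0.1,"dz": 7,"spin": 0}
    - {"dx": -0.1,"dy": -0.1,"dz": 8,"spin": 0}
    - {"dx": -0.1,"dy": -0.1,"dz": 8.4,"spin": 0}
    - {"dx": -0.1,"dy": -0.1,"dz": 8.4,"spin": 0}
    - {"dx": -0.1,"dy": -0.1,"dz": 8.4,"spin": 0}

```text
clock: 17.95
tool_pos: [0.4713, -0.2849, 0.0006]
eef_rot: [0.001, 0.706, 0.708, 0.0]
ft_force: [-0.2, 0.5, 1.1]
grip_width: 1.0
```

Run:
```python
from h import *
from plant import vision
go((.47,-.2835,-.003),0.0)
c=vision.capture("side"); pickle.dump(c,open("side11.pkl","wb"))
crop(c,(220,190,320,290),6,"pics/side11.png")
```

```text
t 17.95 p [ 0.4713 -0.2849  0.0006] F [-0.25  0.48  1.08] g 0.9999215017822943 j [-0.605  0.012  1.667 -0.     1.462 -0.608]
yaw y 0.0029
d cm [ 0.14 -0.13  0.36] spin 0.002949722514897025
```

View pics/side11.png

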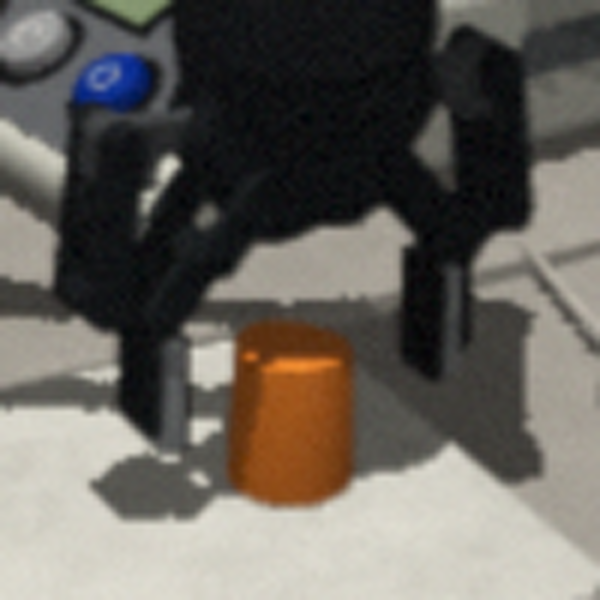

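Emit:
send_rows:
  plan:
    - {"dx": 0.1,"dy": -0.1,"dz": 0,"spin": 0}
    - {"dx": 0.1,"dy": -0.1,"dz": 0,"spin": 0}
    - {"dx": 0.1,"dy": -0.1,"dz": 0,"spin": 0}
    - {"dx": 0.1,"dy": -0.1,"dz": 0,"spin": 0}
    - {"dx": 0.1,"dy": -0.1,"dz": 0,"spin": 0}
    - {"dx": 0.1,"dy": -0.1,"dz": 0,"spin": 0}
    - {"dx": 0.1,"dy": -0.1,"dz": 0,"spin": 0}
    - {"dx": 0.1,"dy": -0.1,"dz": 0,"spin": 0}
  gripper: 0.2
  grip_force: 35

```text
clock: 19.0
tool_pos: [0.4701, -0.2837, 0.0002]
eef_rot: [0.0, 0.706, 0.708, 0.0]
ft_force: [0.5, 0.0, 3.9]
grip_width: 0.432
```

Run:
```python
from h import *
from plant import vision
go((.47,-.2835,.235),0.0)
c=vision.capture("side"); pickle.dump(c,open("side12.pkl","wb"))
crop(c,(220,190,320,290),6,"pics/side12.png")
```

```text
t 19.0 p [ 4.701e-01 -2.837e-01  2.000e-04] F [0.46 0.02 3.88] g 0.43171216137371254 j [-0.605  0.008  1.671 -0.     1.462 -0.608]
yaw y 0.003
d cm [ 1.000e-02  0.000e+00 -2.348e+01] spin 0.0030266993211667866
```

View pics/side12.png

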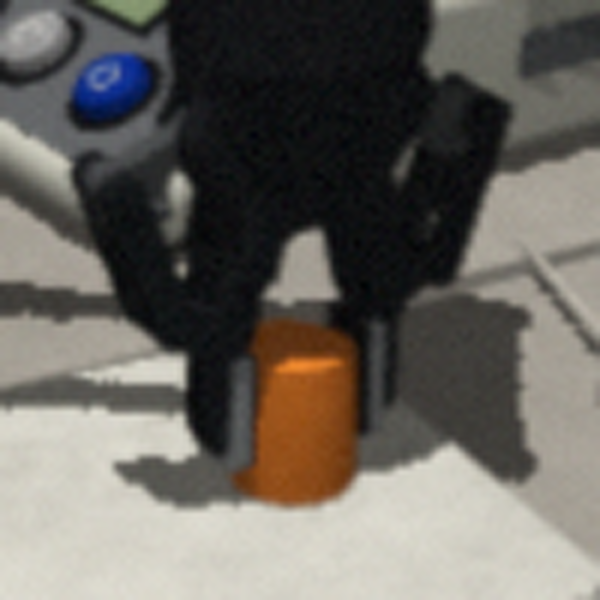

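Emit:
send_rows:
  plan:
    - {"dx": 0,"dy": 0,"dz": -1,"spin": 0}
    - {"dx": 0,"dy": 0,"dz": -4,"spin": 0}
    - {"dx": 0,"dy": 0,"dz": -8,"spin": 0}
    - {"dx": 0,"dy": 0,"dz": -12,"spin": 0}
    - {"dx": 0,"dy": 0,"dz": -16,"spin": 0}
    - {"dx": 0,"dy": 0,"dz": -20,"spin": 0}
    - {"dx": 1,"dy": 0.5,"dz": -23,"spin": 0}
    - {"dx": 3,"dy": 2,"dz": -25,"spin": 0}

```text
clock: 20.05
tool_pos: [0.4897, -0.2538, 0.2521]
eef_rot: [0.001, 0.707, 0.708, 0.0]
ft_force: [0.3, 1.0, -1.7]
grip_width: 0.432
```

Run:
```python
from h import *
from plant import vision
c=vision.capture("side"); pickle.dump(c,open("side13.pkl","wb"))
cv2.imwrite("pics/side13.png",c["img"][:,:,::-1])
go((.677,.026,.25),0.0)
```

```text
t 20.1 p [ 0.4919 -0.2513  0.2545] F [-0.71  2.29  1.79] g 0.4357349483603486 j [-0.535 -0.024  1.25   0.002  1.91  -0.539]
yaw y 0.0044
d cm [27.65 18.63  0.53] spin 0.004442455170907801
```

View pics/side13.png

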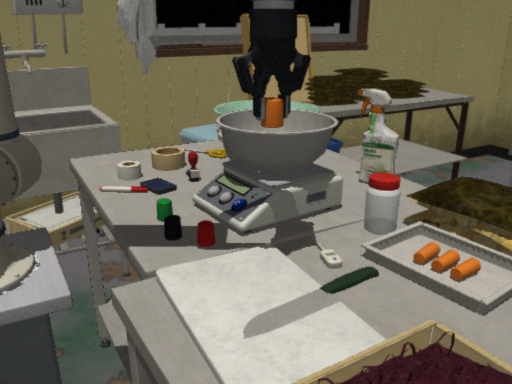

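Emit:
send_rows:
  plan:
    - {"dx": 2,"dy": 1.4,"dz": 0,"spin": 0}
    - {"dx": 6,"dy": 4,"dz": 0,"spin": 0}
    - {"dx": 11,"dy": 7.4,"dz": 0,"spin": 0}
    - {"dx": 16,"dy": 10.7,"dz": 0,"spin": 0}
    - {"dx": 21,"dy": 14,"dz": 0,"spin": 0}
    - {"dx": 25,"dy": 16.7,"dz": 0,"spin": 0}
    - {"dx": 27.5,"dy": 18.4,"dz": 0,"spin": 0}
    - {"dx": 27.8,"dy": 18.6,"dz": 0,"spin": 0}

```text
clock: 21.1
tool_pos: [0.6753, 0.0269, 0.2484]
eef_rot: [-0.001, 0.705, 0.709, -0.001]
ft_force: [-0.2, -0.6, -1.0]
grip_width: 0.434
```

Run:
```python
from h import *
from plant import vision
go((.677,.026,.086),0.0)
for n in("side","top"):
    c=vision.capture(n); pickle.dump(c,open(n+"14.pkl","wb"))
    cv2.imwrite(f"pics/{n}14.png",c["img"][:,:,::-1])
go((.677,.026,.086),0.0)
```

```text
t 21.1 p [0.6753 0.0269 0.2484] F [-0.21 -0.6  -0.98] g 0.43410703248661964 j [-0.011  0.328  0.874  0.     1.942 -0.016]
yaw y 0.0059
d cm [-0.1   0.21 16.24] spin 0.005866685563792909
t 21.2 p [0.6748 0.0249 0.2493] F [ 0.03  0.7  -0.3 ] g 0.43514501411957995 j [-0.013  0.326  0.875 -0.     1.942 -0.017]
yaw y 0.0035
d cm [ 0.11  0.24 16.33] spin 0.0035015743783930113
```

View pics/side14.png

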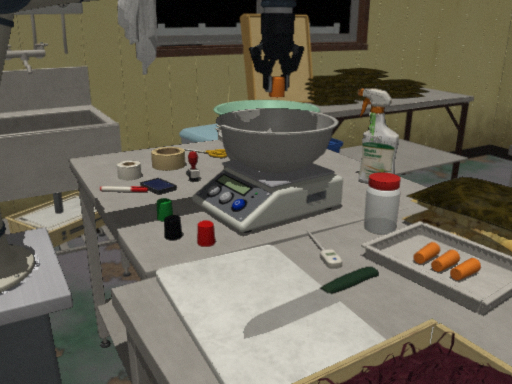

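View pics/top14.png

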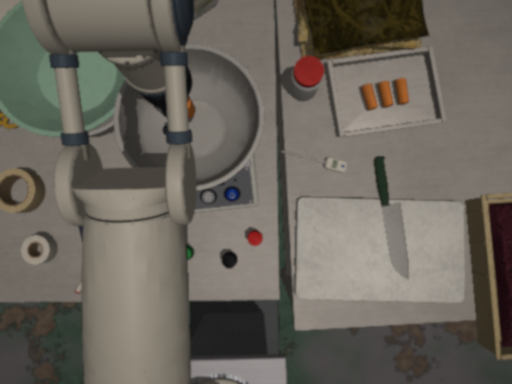

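Run:
```python
from h import *
s=load("side14.pkl");t=load("top14.pkl")
for z in(.255,.262,.267,.275,.29,.312): print(z,proj(s,(.675,.0255,z))[0].round(1),proj(t,(.675,.0255,z))[0].round(1))
crop(s,(235,60,325,130),8,"pics/side14b.png")
```

```text
0.255 [276.3 101.9] [185.4 112.3]
0.262 [276.4  98.9] [184.7 111.2]
0.267 [276.4  96.7] [184.2 110.5]
0.275 [276.5  93.3] [183.4 109.2]
0.29 [276.6  86.8] [181.8 106.8]
0.312 [276.8  77.1] [179.4 103.1]
```

View pics/side14b.png

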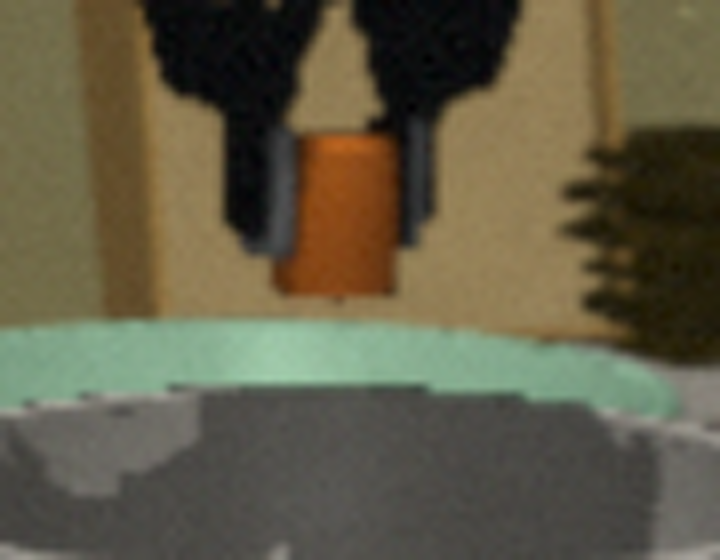

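Emit:
send_rows:
  plan:
    - {"dx": 0,"dy": 0.1,"dz": 2,"spin": 0}
    - {"dx": 0,"dy": 0.2,"dz": 5,"spin": 0}
    - {"dx": 0,"dy": 0.2,"dz": 8,"spin": 0}
    - {"dx": 0,"dy": 0.2,"dz": 11,"spin": 0}
    - {"dx": 0,"dy": 0.2,"dz": 13.5,"spin": 0}
    - {"dx": 0,"dy": 0.2,"dz": 15,"spin": 0}
    - {"dx": 0,"dy": 0.2,"dz": 15.6,"spin": 0}
    - {"dx": 0,"dy": 0.2,"dz": 15.6,"spin": 0}

```text
clock: 22.2
tool_pos: [0.6771, 0.0247, 0.0945]
eef_rot: [0.0, 0.706, 0.708, 0.0]
ft_force: [-0.1, -0.5, 0.1]
grip_width: 0.435
```

Run:
```python
from h import *
avg(3)
go((.677,.026,.086),0.0)
```

```text
F [-0.2  -0.1   0.19] P [0.67732 0.02478 0.09499] 22.3
t 22.3 p [0.6775 0.0249 0.0954] F [ 0.01  0.36 -0.04] g 0.4307249655232181 j [-0.013  0.303  1.175 -0.     1.662 -0.016]
yaw y 0.0029
d cm [ 0.11 -0.06  0.94] spin 0.0028874505425347664
```

Emit:
send_rows:
  plan:
    - {"dx": 0,"dy": 0,"dz": 0.2,"spin": 0}
    - {"dx": 0,"dy": 0,"dz": 0.4,"spin": 0}
    - {"dx": 0,"dy": 0,"dz": 0.6,"spin": 0}
    - {"dx": 0,"dy": 0,"dz": 0.8,"spin": 0}
    - {"dx": 0,"dy": 0,"dz": 0.85,"spin": 0}
    - {"dx": 0,"dy": 0,"dz": 0.85,"spin": 0}
    - {"dx": 0,"dy": 0,"dz": 0.85,"spin": 0}
    - {"dx": 0,"dy": 0,"dz": 0.85,"spin": 0}

```text
clock: 23.3
tool_pos: [0.6771, 0.0251, 0.0855]
eef_rot: [0.0, 0.706, 0.708, 0.0]
ft_force: [-0.8, -0.0, 0.3]
grip_width: 0.435
```

Run:
```python
from h import *
avg(4)
```

```text
F [-0.39 -0.11 -0.33] P [0.67703 0.02506 0.08548] 23.45
```

Emit:
send_rows:
  plan:
    - {"dx": 0,"dy": 0,"dz": 0.05,"spin": 0}
    - {"dx": 0,"dy": 0,"dz": 0.05,"spin": 0}
    - {"dx": 0,"dy": 0,"dz": 0.05,"spin": 0}
    - {"dx": 0,"dy": 0,"dz": 0.05,"spin": 0}
    - {"dx": 0,"dy": 0,"dz": 0.05,"spin": 0}
    - {"dx": 0,"dy": 0,"dz": 0.05,"spin": 0}
    - {"dx": 0,"dy": 0,"dz": 0.05,"spin": 0}
    - {"dx": 0,"dy": 0,"dz": 0.05,"spin": 0}
  gripper: 0.75

```text
clock: 24.45
tool_pos: [0.677, 0.0251, 0.0849]
eef_rot: [-0.0, 0.706, 0.708, 0.0]
ft_force: [0.1, 0.2, 0.2]
grip_width: 0.748
```

Emit:
send_rows:
  plan:
    - {"dx": 0,"dy": 0,"dz": -1,"spin": 0}
    - {"dx": 0,"dy": 0,"dz": -3,"spin": 0}
    - {"dx": 0,"dy": 0,"dz": -6,"spin": 0}
    - {"dx": 0,"dy": 0,"dz": -9,"spin": 0}
    - {"dx": 0,"dy": 0,"dz": -12,"spin": 0}
    - {"dx": 0,"dy": 0,"dz": -15,"spin": 0}
    - {"dx": 0,"dy": 0,"dz": -18,"spin": 0}
    - {"dx": 0,"dy": 0,"dz": -20,"spin": 0}

```text
clock: 25.45
tool_pos: [0.6771, 0.0251, 0.2892]
eef_rot: [0.002, 0.706, 0.708, 0.002]
ft_force: [0.3, 0.2, -0.4]
grip_width: 0.749
```

Emit:
send_rows:
  plan:
    - {"dx": 0,"dy": -3,"dz": -1,"spin": 0}
    - {"dx": 0,"dy": -8,"dz": -1,"spin": 0}
    - {"dx": 0,"dy": -13,"dz": -1,"spin": 0}
    - {"dx": 0,"dy": -18,"dz": -1,"spin": 0}
    - {"dx": 0,"dy": -22,"dz": -1,"spin": 0}
    - {"dx": 0,"dy": -24,"dz": -1,"spin": 0}
    - {"dx": 0,"dy": -25,"dz": -1,"spin": 0}
    - {"dx": 0,"dy": -25,"dz": -1,"spin": 0}

```text
clock: 26.45
tool_pos: [0.427, 0.0243, 0.2962]
eef_rot: [0.001, 0.706, 0.708, 0.001]
ft_force: [-0.1, 0.4, -0.1]
grip_width: 0.75
```

Run:
```python
from h import *
from plant import vision
go((.427,.026,.3),0.0)
for n in("side","top"):
    c=vision.capture(n); pickle.dump(c,open(n+"15.pkl","wb"))
    cv2.imwrite(f"pics/{n}15.png",c["img"][:,:,::-1])
```

```text
t 26.45 p [0.427  0.0243 0.2962] F [-0.09  0.44 -0.1 ] g 0.7496293210715167 j [-0.023 -0.324  1.44   0.     2.024 -0.026]
yaw y 0.003
d cm [ 0.17 -0.   -0.38] spin 0.002985850175922489
```

View pics/side15.png

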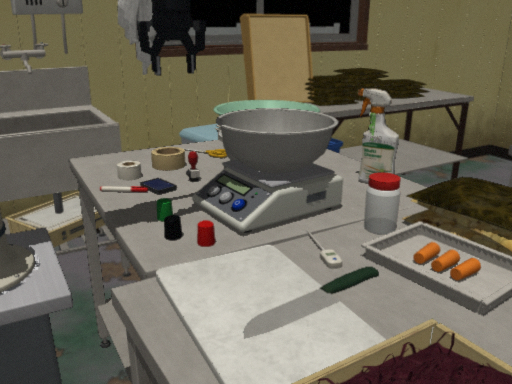

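View pics/top15.png

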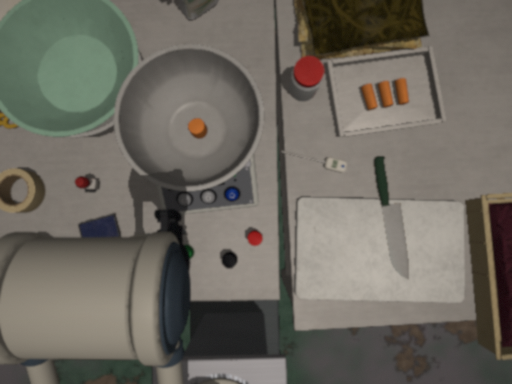

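The carrot sits in the middle of the bowl at (198,128) in the top view. The bowl is unmoved (rim still centred near (189,117)), the keys are up and the arm is clear.

```bash
python3 -c "
from plant import manip; print(manip.finish_job())"
```

```text
the job is handed in; nothing more can be done
None
```

The job is done and handed in at about 26.5 s of the 58 s allowed. No verdict was reported.

- **Tare key:** I pressed the blue key along the panel normal with the outer edge of one fully open finger. First touch read about 2.3 N. I then went about 4.3 mm further, where the force was about 3.4 N, so it was past the click and short of 6.2 mm. After I backed off along the normal, the pictures showed the key up.
- **Carrot:** I picked it off the board, lowered it to about 1 mm above the bowl's floor, let go there and withdrew straight up.
- **Last checks:** The last pictures show the carrot in the middle of the bowl and the bowl unmoved. All keys looked up, and the arm was clear with no contact force. The key's travel cannot be read directly, so both the press depth and "up" are inferred from arm position, force and pictures.
- **Disagreement:** The open fingertips were about 42 mm behind the reported TCP, both in the pictures and at contact, where the text gives 13 mm. I used the measured figure throughout.

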